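# Seal the flow-cell carrier in its screw clamp

## Robot

A 6-joint arm with a two-finger parallel gripper is mounted at the origin on the work surface. World frame = base frame: x ahead of the robot, y to its left, z up, the work surface at z = 0. Lengths are in m, angles in rad, forces in N, time in s.
With the tool pointing down it reaches from about 0.275 to 0.875 m from the base axis. Payload 12.5 kg.
Tool frame: the origin (TCP) lies at the very end of the fingers, on their centre line; the grasp point (between the pads) lies 19 mm behind it (tcp_to_grasp is the distance from the TCP to the grasp point, in m); y points along the fingers, z is the direction in which the jaws open and shut, and the axes are right-handed (so a half turn about y gives the same grasp; the last joint's range is limited). The gripper opens to 85 mm and grips with 20 to 120 N. Pads are 22 mm wide; open, the fingers measure 114 mm over their backs; the gripper's body (76 mm by 85 mm) begins 54 mm behind the grasp point. The pads swing forward as they close: fully open they stand 13 mm farther back than shut.
Start: joints at [1.201, 0.351, 1.652, -0, 1.139, -0.085], TCP at [0.154, 0.528, 0.231] pointing down, gripper open.
Joint ranges: [-2.75, 2.75], [-0.79, 2.1], [0.01, 2.65], [-1.57, 4.71], [0.07, 3.14], [-2.87, 2.87]. Speed limits (rad/s): [2.22, 2.22, 2.79, 3.14, 3.14, 3.14].

## Interface

Orientations are given as a rotation vector (axis times angle).
In Python, from workcell import * gives the robot as it stands. The module is installed in compiled form; this text tells all that it offers.
- The arm moves only by the shell command python3 -m pendant 'ROWS' [FORCE]. ROWS is a JSON object of lists of equal length, an entry for each row: "offset": the shift along the tool's x, y, z in cm, a list of three; "dr": the turn, a rotation vector about the tool's x, y, z in rad, a list of three; "gripper": the finger opening in cm, from 0 to 8.54. In form: {"offset": [[dx, dy, dz], ...], "dr": [[rx, ry, rz], ...], "gripper": [gripper, ...]}. A call has exactly 5 rows; each row is the pose to reach, as a shift and turn from the pose measured when the call began, along the tool's axes at that moment; what a row does not reach only later rows make up. A row lasts 1/12 s, in which the tool goes at most 41.7 mm and 7.16 degrees, less where a joint would pass 70% of its speed; a pose out of reach is approached as far as the arm can. A call with a gripper value outside its range is refused whole. The fingers move at their own pace and stop on an object; FORCE is the grip in N (left out, the last holds). Time passes only in rows, so rows that repeat a pose let the fingers close, or fill a call up. It gives the time, the measured TCP pose, the force and the opening at its end, in the units of the state.
- read_state(): the state, without advancing time (a new reading comes with each control period).
- get_image(name): name is "scene" or "top" or "wrist"; returns a dict with "img" (384x512x3 uint8, red, green, blue), "K" (3x3 intrinsics, pixels), "xyz" and "attitude" of the camera in the world; the wrist camera has in their place "hand_eye" (4x4, takes a point from camera to tool coordinates, whose origin is the TCP and whose axes are the tool frame's). Camera axes: x right, y down, z forward; pixel columns grow to the right and rows downward; lengths in m; the calibration is good to about 2 mm. A picture is of the moment at which its call begins: read the wrist's pose just before it. There is no depth.
- finish_job(): hands the job in, once; it reports no verdict.
The state is a dict: "time_s": time; "qpos": joint angles; "qd": joint speeds; "effort": joint torques, N m; "position": TCP position; "orientation": TCP orientation; "ft_force": force on the tool from outside, world axes, zero at the start; "wrist_torque": the same for the moment, N m; "gripper_width": finger opening in m.
Only numpy, scipy, OpenCV 4.12 (cv2) and the standard library are available. Lean on these libraries where they do the work, as an engineer would, in place of code of your own. Each camera call takes 0.05 s, during which the arm holds its last target. There are 200 camera calls.

## Task

On the lab bench, push the flat metal chip carrier along its guide into the screw clamp until it is fully home against the stop. Then screw the clamp's black wing knob down, clockwise seen from above, until the brass force tab at the clamp's side pops out one step, and tighten no further: a second step means the chip is crushed. Leave the carrier clamped, and do not knock the bottle, the dishes or the slide box beside it over or out of place.

Things in the scene. Friction and masses are not known exactly. Their poses are not given: they have to be found in the camera images.
- clamp: grey C-shaped screw clamp fixed to the bench, base 210 x 90 mm, arm top 108 mm high. Origin at bench height below the screw's axis, z up. Its x axis points from the open mouth to the column at the back: the carrier is pushed along +x. On its +y side a black housing 52 mm high (y 41 to 90 mm) with the force tab in its +y face.
- seat (a point): point on the clamp's sprung bed (top 40 mm above the bench, clamp x -110 to 56 mm) on the screw's axis: the carrier's origin lies here when it is home. The bed has two guide rails, 6 mm high, with 1.5 mm play on each side of the carrier, and a stop at clamp x = 42 mm.
- carrier: loose aluminium plate 130 x 50 x 10 mm (about 170 g) with a glass chip, lying in the clamp's guide, drawn 25 to 45 mm out. Origin on the underside below the chip's centre, x as the clamp's: plate from x = -88 to +42 mm, with an upright handle block at the outer end (x -88 to -76 mm, 30 mm wide in y, top 42 mm above the underside).
- handle (a point): centre of the carrier's upright handle block, 26 mm above the carrier's underside (66 mm above the bench).
- knob_grip (a point): centre of the black wing knob on the vertical screw: an upright bar 64 mm long (this point's x), 12 mm thick (y), 28 mm high, its centre 146 mm above the bench when the knob reads 0. It turns clockwise seen from above to tighten and sinks 2 mm per rad; 24 mm are free between bar and clamp arm at 0.
- knob (a joint): angle of the wing knob, rad, grows as it is tightened (clockwise from above), starts 0 to 0.8, end 7. At 0 the bar lies along the clamp's x and the pad is 3 mm above the carrier: they meet at 1.5 rad, then the bed sinks on a 5 N/mm spring (4 N preload) and the tab pops 0.5 to 3.2 rad later (hidden force setting). Takes 0.10 to 0.15 N m; stays where it is left.
- pad: rubber-faced round pad, 28 mm across, at the screw's lower end; it goes down with the screw and presses on the chip. Origin at bench height on the screw's axis, shifted down as the pad descends; pad face 53 mm above its origin.
- tab (a joint): sprung brass force tab, 28 mm wide and 9 mm thick, in the black housing: m it has come out, 0 flush (0.5 mm proud). It snaps out to 0.015 at the set force, and to 0.030 if the screw is turned about 0.6 rad farther (chip crushed); it does not go back by itself.
- reagent: small amber reagent bottle, 52 mm across, 105 mm high, standing beside the clamp on its +y side. Origin centre of its underside.
- dishes: stack of three clear culture dishes, 91 mm across, 48 mm high, beside the clamp on its -y side. Origin centre of the underside.
- slidebox: grey slide box with white lid, 90 x 34 x 34 mm, beside the clamp on its -y side. Origin centre of the underside.

How it is judged:
On the way, in this order (a step that is already met when the one before it is completed fails the run):
1. the carrier is home against the stop, the screw not yet tightened (horizontal distance between carrier and seat below 0.003 m and value of joint tab below 0.003 m), for 0.2 s.
2. the tab has popped out one step with the pad pressing on the carrier (value of joint tab above 0.012 m and contact force between pad and carrier above 5 N), for 0.2 s.
At the end, for the whole second after the job is handed in: The carrier's origin is within 3 mm (horizontally) of the seat point, the pad presses on it with more than 5 N, and the tab is out by one step (12 to 18 mm) (all of step 2 and horizontal distance between carrier and seat below 0.003 m and value of joint tab below 0.018 m); the robot touches nothing.
It fails at once if the screw was overtightened: the tab came out its second step (value of joint tab above 0.02 m).
It fails at once if the bottle, the dishes or the slide box was shifted by more than 30 mm or tipped (distance of any of reagent, dishes, slidebox from where it was at the start of the episode above 0.03 m or angle between any of reagent, dishes, slidebox's own z axis and vertical above 0.5 rad).
It also fails if it takes over 72 s, if anything falls off the work surface, if the arm or the gripper's body presses on something with over 40 N, if the wrist force passes 120 N, or if a joint passes its speed limit or range.

## Working session

There is one attempt and no reset: what is moved stays moved. The work goes in short steps, Python scripts to look and compute and a shell command to move; the robot and the scene stay as the last step left them, time stands still between calls to the robot, and variables do not carry over. Pictures are saved under pics/ and viewed, about 8 in all and at most 12, crops included, and the job is handed in when it is done.

```bash
mkdir -p pics; python3 - <<'E'
from workcell import *
import cv2,numpy as np
np.set_printoptions(precision=4,suppress=True)
s=read_state();print(s)
for n in("scene","top"):
    d=get_image(n);cv2.imwrite(f"pics/{n}0.png",cv2.cvtColor(d["img"],cv2.COLOR_RGB2BGR));print(n,d["K"],d["xyz"],d["attitude"])
d=get_image("wrist");print(d["hand_eye"],d["K"])
E
```

```text
{'time_s': 0.0, 'qpos': array([ 1.2014,  0.3512,  1.6524,  0.    ,  1.1391, -0.0846]), 'qd': array([ 0.0004,  0.0001,  0.0006, -0.0024,  0.0009, -0.0004]), 'effort': array([  0.0003, -50.6121, -29.1405,  -0.0002,   0.0046,  -0.    ]), 'position': array([0.1544, 0.5276, 0.2308]), 'orientation': array([-1.5604,  0.2238, -0.2233]), 'ft_force': array([-0.234 ,  0.4335,  0.1121]), 'wrist_torque': array([ 0.013 , -0.0357,  0.0029]), 'gripper_width': 0.085549949024675}
scene [[492.5893   0.     258.4172]
 [  0.     492.5893 190.4511]
 [  0.       0.       1.    ]] [ 1.1354 -0.1346  1.0552] [-2.2204 -1.4923  0.4253]
top [[493.8031   0.     251.8514]
 [  0.     493.8031 187.0502]
 [  0.       0.       1.    ]] [0.5392 0.0362 1.014 ] [-2.1401  2.193  -0.1009]
[[-0.0007  0.9528  0.3034 -0.0775]
 [ 0.0006 -0.3034  0.9528 -0.1416]
 [ 1.      0.0008 -0.0003  0.0006]
 [ 0.      0.      0.      1.    ]] [[273.5947   0.     254.3802]
 [  0.     273.5947 191.9216]
 [  0.       0.       1.    ]]
```

View pics/top0.png

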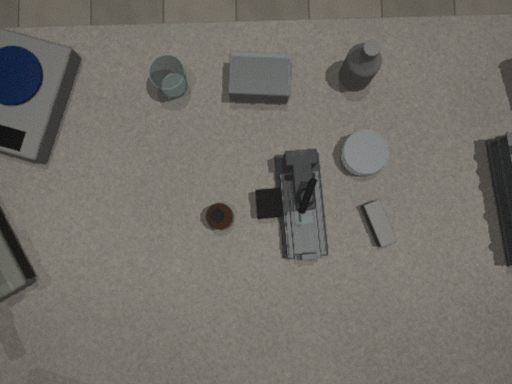

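View pics/scene0.png

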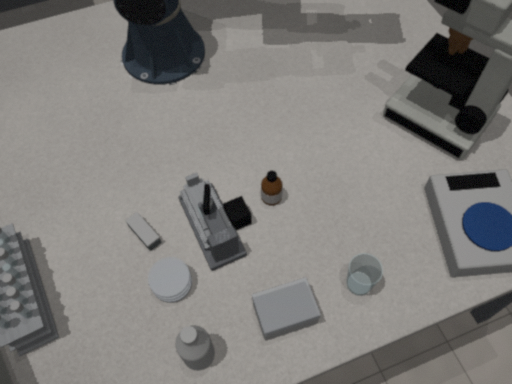

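```bash
cat > h.py <<'E'
from workcell import *
import cv2,numpy as np
from scipy.spatial.transform import Rotation as R
np.set_printoptions(precision=4,suppress=True)
def ray(d,uv,z):
    K=d["K"];Rm=R.from_rotvec(d["attitude"]).as_matrix()
    v=Rm@np.linalg.inv(K)@np.array([uv[0],uv[1],1.]);o=np.array(d["xyz"])
    return o+v*(z-o[2])/v[2]
def save(d,n,box=None,k=4):
    im=cv2.cvtColor(d["img"],cv2.COLOR_RGB2BGR)
    if box:
        u0,v0,u1,v1=box;im=cv2.resize(im[v0:v1,u0:u1],None,fx=k,fy=k,interpolation=cv2.INTER_CUBIC)
    cv2.imwrite(f"pics/{n}.png",im)
def toolmove(p):  # world target TCP -> offset in tool axes, cm
    s=read_state();return R.from_rotvec(s["orientation"]).inv().apply(np.array(p)-s["position"])*100
E
python3 - <<'E'
from h import *
d=get_image("top");np.save("K.npy",d["K"]);save(d,"topc",(245,140,345,270),4.5)
s=read_state();print(R.from_rotvec(s["orientation"]).as_matrix())
E
```

```text
[[ 0.9597 -0.0002  0.2809]
 [-0.2809 -0.0006  0.9597]
 [-0.0001 -1.     -0.0006]]
```

View pics/topc.png

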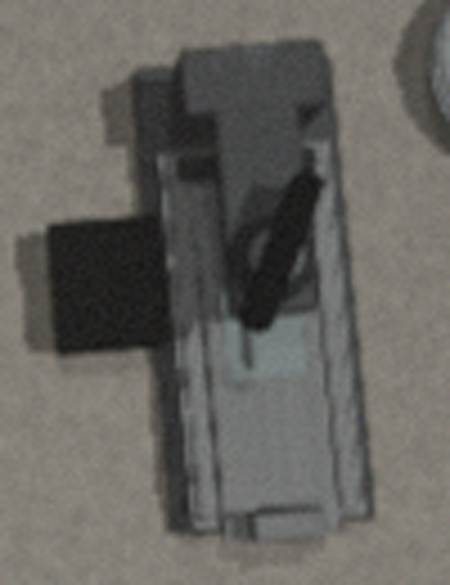

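```bash
python3 - <<'E'
from h import *
d=get_image("top")
f=lambda u,v,z:ray(d,(245+u/4.5,140+v/4.5),z)
a,b=f(258,325,.158),f(310,175,.158);print("bar",a,b,(a+b)/2,np.arctan2(*(b-a)[1::-1]))
for n,p,q in(("L",(165,155),(205,530)),("R",(325,145),(370,515))):
    a,b=f(*p,.046),f(*q,.046);print(n,a,b,np.arctan2(*(a-b)[1::-1]))
print("bedR/L mid",(f(205,530,.046)+f(350,515,.046))/2)
for p in((258,512),(325,510),(258,540),(325,537)):print("h",f(*p,.082))
for p in((48,225),(58,353),(165,347)):print("hous",f(*p,.052))
E
```

```text
bar [ 0.5793 -0.0451  0.158 ] [ 0.6369 -0.0672  0.158 ] [ 0.6081 -0.0562  0.158 ] -0.36658752165914926
L [ 0.66   -0.0176  0.046 ] [ 0.4967 -0.0299  0.046 ] 0.07546376622859295
R [ 0.6627 -0.0878  0.046 ] [ 0.5014 -0.1012  0.046 ] 0.08291575464208822
bedR/L mid [ 0.4992 -0.0613  0.046 ]
h [ 0.5052 -0.0497  0.082 ]
h [ 0.5053 -0.0775  0.082 ]
h [ 0.4936 -0.0493  0.082 ]
h [ 0.4942 -0.0771  0.082 ]
hous [0.6299 0.0345 0.052 ]
hous [0.5742 0.0316 0.052 ]
hous [ 0.5757 -0.0147  0.052 ]
```

```bash

python3 -m pendant '{"offset":[[3.1,0.1,-3.2],[6.2,0.2,-6.4],[9.2,0.3,-9.7],[12.3,0.5,-12.9],[15.4,0.6,-16.2]],"dr":[[0,0,0],[0,0,0],[0,0,0],[0,0,0],[0,0,0]],"gripper":[0,0,0,0,0]}' 60
python3 -m pendant '{"offset":[[3.1,0.1,-3.2],[6.2,0.2,-6.4],[9.2,0.3,-9.7],[12.3,0.5,-12.9],[15.4,0.6,-16.2]],"dr":[[0,0,0],[0,0,0],[0,0,0],[0,0,0],[0,0,0]],"gripper":[0,0,0,0,0]}'
python3 -m pendant '{"offset":[[3.1,0.1,-3.2],[6.2,0.2,-6.4],[9.2,0.3,-9.7],[12.3,0.5,-12.9],[15.4,0.6,-16.2]],"dr":[[0,0,0],[0,0,0],[0,0,0],[0,0,0],[0,0,0]],"gripper":[0,0,0,0,0]}'
python3 -c "
from h import *
s=read_state();print(s['qpos'],R.from_rotvec(s['orientation']).as_matrix(),toolmove([.46,-.067,.15]))"
```

```text
time_s: 0.67
position: [0.25, 0.3409, 0.2254]
orientation: [-1.56, 0.223, -0.223]
ft_force: [0.9, 1.2, -0.6]
gripper_width: 0.0253
time_s: 1.08
position: [0.3451, 0.1554, 0.22]
orientation: [-1.559, 0.222, -0.223]
ft_force: [0.3, 1.3, 0.4]
gripper_width: -0.0002
time_s: 1.5
position: [0.4402, -0.0302, 0.2146]
orientation: [-1.559, 0.222, -0.224]
ft_force: [1.7, 0.6, 0.2]
gripper_width: -0.0003
[-0.174   0.172   1.9367 -0.      1.0318 -1.4605] [[ 0.9599  0.001   0.2805]
 [-0.2805 -0.0002  0.9599]
 [ 0.001  -1.      0.0001]] [ 2.9224  6.4663 -2.9785]
```

```bash

python3 -m pendant '{"offset":[[0.6,1.2,-0.6],[1.2,2.4,-1.2],[1.8,3.8,-1.8],[2.4,5.1,-2.4],[2.4,6.4,-3.1]],"dr":[[0,-0.073,0],[0,-0.146,0],[0,-0.219,0],[0,-0.292,0],[0,-0.365,0]],"gripper":[0,0,0,0,0]}'
python3 -c "
from h import *
s=read_state();print(R.from_rotvec(s['orientation']).as_matrix(),toolmove([.465,-.067,.055]))
d=get_image('top');save(d,'t2',(235,130,355,290),4)"
```

```text
time_s: 1.92
position: [0.4553, -0.0673, 0.15]
orientation: [-1.57, -0.067, 0.065]
ft_force: [0.4, -0.1, 0.5]
gripper_width: 0.0002
[[ 0.9965  0.0016 -0.084 ]
 [ 0.084  -0.0004  0.9965]
 [ 0.0015 -1.     -0.0005]] [ 0.9525  9.5046 -0.046 ]
```

View pics/t2.png

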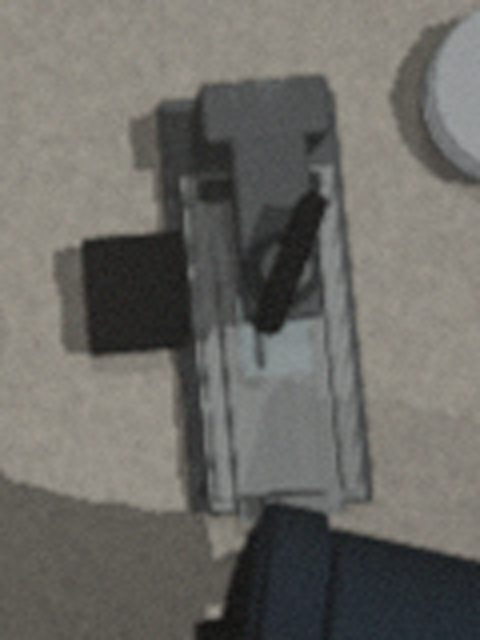

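The picture shows the clamp with the bar from (262,328) to (316,195), and the gripper body in front of the handle (around (290,510)). The approach lines up, so I'll descend and push.

```bash

python3 -m pendant '{"offset":[[0.1,1.9,0],[0.2,3.8,0],[0.3,5.7,0],[0.3,7.6,0],[0.3,9.5,0]],"dr":[[0,0,0],[0,0,0],[0,0,0],[0,0,0],[0,0,0]],"gripper":[0,0,0,0,0]}'
python3 -m pendant '{"offset":[[0.4,0,0],[0.8,0,0],[1.2,0,0],[1.6,0,0],[2.0,0,0]],"dr":[[0,0,0],[0,0,0],[0,0,0],[0,0,0],[0,0,0]],"gripper":[0,0,0,0,0]}'
python3 -m pendant '{"offset":[[0.4,0,0],[0.8,0,0],[1.2,0,0],[1.6,0,0],[2.0,0,0]],"dr":[[0,0,0],[0,0,0],[0,0,0],[0,0,0],[0,0,0]],"gripper":[0,0,0,0,0]}'
python3 -c "
from h import *
d=get_image('wrist');save(d,'w1')"
```

```text
time_s: 2.38
position: [0.4565, -0.0672, 0.0524]
orientation: [-1.569, -0.067, 0.07]
ft_force: [0.7, 0.2, -0.9]
gripper_width: 0.0002
time_s: 2.8
position: [0.4775, -0.0655, 0.0535]
orientation: [-1.57, -0.068, 0.068]
ft_force: [-0.3, -0.0, 0.2]
gripper_width: 0.0002
time_s: 3.22
position: [0.4977, -0.0637, 0.0535]
orientation: [-1.57, -0.068, 0.068]
ft_force: [-2.1, -0.7, 1.3]
gripper_width: -0.0004
```

View pics/w1.png

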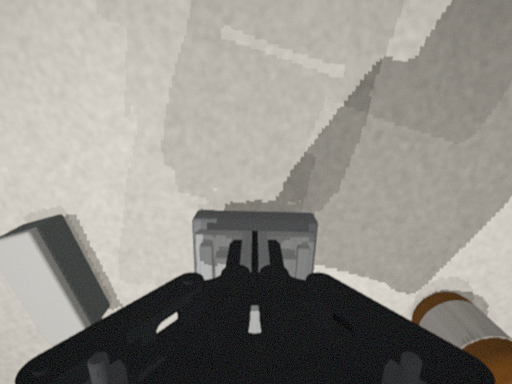

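The fingers rest centred on the handle block (195–318, row 215–280), and contact force is small. I'll push on gently.

```bash

python3 -m pendant '{"offset":[[0.15,0,0],[0.3,0,0],[0.45,0,0],[0.6,0,0],[0.7,0,0]],"dr":[[0,0,0],[0,0,0],[0,0,0],[0,0,0],[0,0,0]],"gripper":[0,0,0,0,0]}'
python3 -m pendant '{"offset":[[0.1,0,0],[0.2,0,0],[0.3,0,0],[0.4,0,0],[0.5,0,0]],"dr":[[0,0,0],[0,0,0],[0,0,0],[0,0,0],[0,0,0]],"gripper":[0,0,0,0,0]}'
```

```text
time_s: 3.68
position: [0.5056, -0.0631, 0.0535]
orientation: [-1.57, -0.069, 0.068]
ft_force: [-1.7, -0.7, -1.6]
gripper_width: 0.0003
time_s: 4.1
position: [0.5094, -0.0626, 0.0533]
orientation: [-1.57, -0.066, 0.07]
ft_force: [-10.8, -1.3, 4.6]
gripper_width: 0.0003
```

```bash

python3 -m pendant '{"offset":[[0.1,0,0],[0.2,0,0],[0.2,0,0],[0.2,0,0],[0.2,0,0]],"dr":[[0,0,0],[0,0,0],[0,0,0],[0,0,0],[0,0,0]],"gripper":[0,0,0,0,0]}'
```

```text
time_s: 4.52
position: [0.5093, -0.0623, 0.0529]
orientation: [-1.569, -0.063, 0.074]
ft_force: [-11.0, -1.6, 6.0]
gripper_width: -0.0003
```

```bash

python3 -m pendant '{"offset":[[-2,0,0],[-4,0,0],[-4,-3,0],[-4,-7,0],[-4,-11,0]],"dr":[[0,0,0],[0,0,0],[0,0,0],[0,0,0],[0,0,0]],"gripper":[0,0,0,0,0]}'
python3 -m pendant '{"offset":[[0,-4,0],[0,-8,0],[0,-8,0],[0,-8,0],[0,-8,0]],"dr":[[0,0.1,0],[0,0.2,0],[0,0.3,0],[0,0.4,0],[0,0.45,0]],"gripper":[8.5,8.5,8.5,8.5,8.5]}'
python3 -c "
from h import *
s=read_state();print(s['qpos'],R.from_rotvec(s['orientation']).as_matrix(),toolmove([.608,-.056,.24]))
d=get_image('top');save(d,'t3',(235,130,355,290),4)"
```

```text
time_s: 4.93
position: [0.4697, -0.0658, 0.1643]
orientation: [-1.568, -0.062, 0.075]
ft_force: [0.3, -0.5, -0.5]
gripper_width: 0.0002
time_s: 5.35
position: [0.4707, -0.0659, 0.2452]
orientation: [-1.552, 0.294, -0.284]
ft_force: [0.4, 0.1, -0.2]
gripper_width: 0.0603
[-0.2365  0.2016  1.8164 -0.0011  1.1298 -1.4381] [[ 0.9328 -0.0063  0.3604]
 [-0.3604  0.0005  0.9328]
 [-0.006  -1.     -0.0018]] [12.4507  0.4358  5.8715]
```

View pics/t3.png

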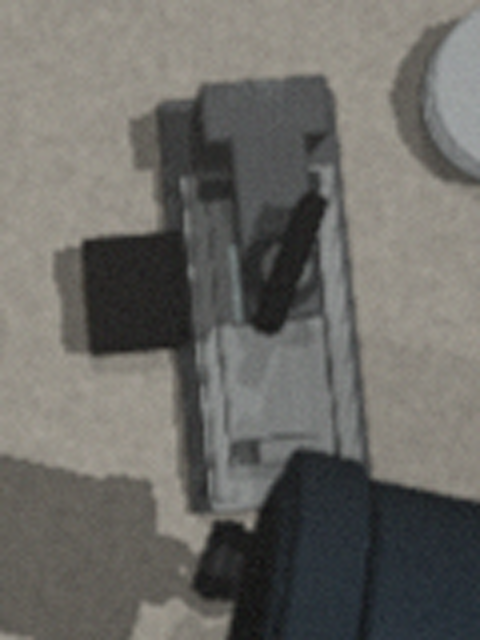

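Carrier has moved in about 26 mm (handle's inner edge now at row ~437; chip under the pad). Now over to the knob.

```bash

python3 -m pendant '{"offset":[[3,0,1.5],[6,0,3],[9,0.2,4.5],[12.4,0.4,5.9],[12.4,0.4,5.9]],"dr":[[0,0,0],[0,0,0],[0,0,0],[0,0,0],[0,0,0]],"gripper":[8.5,8.5,8.5,8.5,8.5]}'
python3 -c "
from h import *
s=read_state();print(s['qpos'],toolmove([.608,-.056,.13]))
d=get_image('wrist');save(d,'w2')
M=R.from_rotvec(s['orientation']).as_matrix();H=d['hand_eye'];print(M)
# predict pixels of believed bar ends at z .158
for p in([.5793,-.0451,.158],[.6369,-.0672,.158]):
    q=np.linalg.inv(H)@np.append(M.T@(np.array(p)-s['position']),1);print((d['K']@q[:3]/q[2])[:2])"
```

```text
time_s: 5.82
position: [0.6117, -0.0554, 0.2381]
orientation: [-1.552, 0.294, -0.283]
ft_force: [1.5, 0.1, -0.2]
gripper_width: 0.0854
[-0.166   0.4645  1.4639 -0.0002  1.2198 -1.3692] [-0.2512 10.8132 -0.1727]
[[ 0.9332 -0.0065  0.3593]
 [-0.3593  0.0009  0.9332]
 [-0.0064 -1.     -0.0015]]
[251.3886 161.096 ]
[251.6474 229.6826]
```

View pics/w2.png

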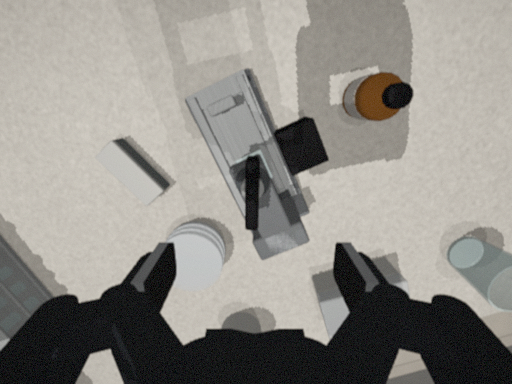

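The bar (254,157)–(252,228) sits where predicted and is aligned with the tool. Next I descend and grip.

```bash

python3 -m pendant '{"offset":[[0,2.5,0],[-0.2,5,-0.1],[-0.2,7.5,-0.1],[-0.2,9.5,-0.1],[-0.2,10.8,-0.1]],"dr":[[0,0,0],[0,0,0],[0,0,0],[0,0,0],[0,0,0]],"gripper":[8.5,8.5,8.5,8.5,8.5]}' 50
python3 -m pendant '{"offset":[[0,0,0],[0,0,0],[0,0,0],[0,0,0],[0,0,0]],"dr":[[0,0,0],[0,0,0],[0,0,0],[0,0,0],[0,0,0]],"gripper":[0.8,0.8,0.8,0.8,0.8]}' 50
python3 -m pendant '{"offset":[[0,0,0],[0,0,0],[0,0,0],[0,0,0],[0,0,0]],"dr":[[0,0,0],[0,0,0],[0,0,0],[0,0,0],[0,0,0]],"gripper":[0.8,0.8,0.8,0.8,0.8]}' 50
python3 -c "
from h import *
s=read_state();print(s['wrist_torque'])
d=get_image('top');save(d,'t4',(235,130,355,290),4)"
```

```text
time_s: 6.28
position: [0.6047, -0.0555, 0.1284]
orientation: [-1.552, 0.296, -0.279]
ft_force: [0.1, -0.0, 0.5]
gripper_width: 0.0853
time_s: 6.7
position: [0.6051, -0.0556, 0.1296]
orientation: [-1.552, 0.294, -0.281]
ft_force: [0.5, -0.6, -0.5]
gripper_width: 0.0247
time_s: 7.12
position: [0.6051, -0.0556, 0.1298]
orientation: [-1.552, 0.294, -0.281]
ft_force: [-1.9, 0.8, 3.0]
gripper_width: 0.0177
[0.0603 0.2707 0.0717]
```

View pics/t4.png

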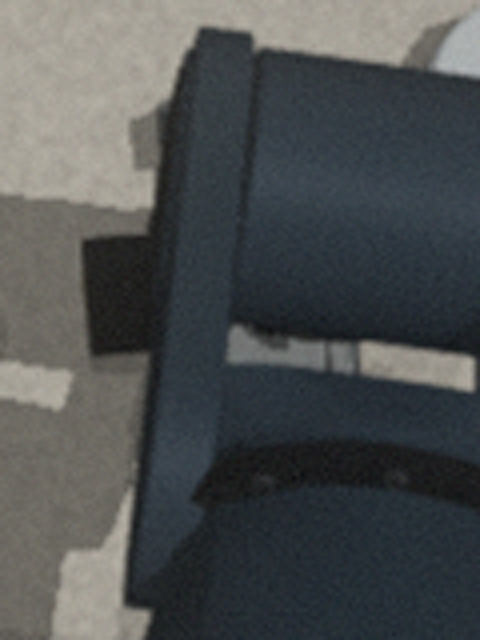

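The housing's +y edge (column 83, rows 240–355) stays visible to the top camera, so the tab can be watched there. I'll finish closing.

```bash

python3 -m pendant '{"offset":[[0.25,0,0],[0.25,0,0],[0.25,0,0],[0.25,0,0],[0.25,0,0]],"dr":[[0,0,0],[0,0,0],[0,0,0],[0,0,0],[0,0,0]],"gripper":[0.8,0.8,0.8,0.8,0.8]}' 50
cat > tab.py <<'E'
from h import *
d=get_image('top');im=d['img'].astype(int);r=im[185:225,238:262]
b=(r[...,0]-r[...,2]);g=r.sum(2)/3
print("t",read_state()['time_s'],"R-B max",b.max(),"n>25",(b>25).sum(), "n>40",(b>40).sum())
print("grey",g[6:36,6:20].mean(0).round().astype(int))
s=read_state();M=R.from_rotvec(s['orientation']).as_matrix()
print("yaw",np.arctan2(M[1,0],M[0,0]),"q",s['qpos'],"tq",s['wrist_torque'],"F",s['ft_force'],"pos",s['position'],s['gripper_width'],toolmove([.608,-.0558,s['position'][2]]))
E
python3 tab.py
```

```text
time_s: 7.58
position: [0.6056, -0.0557, 0.1297]
orientation: [-1.552, 0.298, -0.277]
ft_force: [-12.3, 4.0, 9.7]
gripper_width: 0.0176
t 7.6333 R-B max 19 n>25 0 n>40 0
grey [105 105 106 107 107 105 105 105 105 105 107  93  66  45]
yaw -0.36627237026246623 q [-0.1683  0.5756  1.5721  0.0001  1.0075 -1.3729] tq [ 0.7327  2.1448 -0.0748] F [-12.1589   4.4796   9.3633] pos [ 0.6056 -0.0557  0.1297] 0.017784423344368642 [ 0.2262 -0.0032  0.0807]
```

Width 17.7 mm rather than 12: the tips probably squeeze the screw's collar under the bar. I'll open, lift 9 mm, and regrip.

```bash

python3 -m pendant '{"offset":[[0.1,0,0],[0.2,0,0],[0.3,-0.4,0.1],[0.3,-0.9,0.1],[0.3,-0.9,0.1]],"dr":[[0,0,0],[0,0,0],[0,0,0],[0,0,0],[0,0,0]],"gripper":[4,4,4,4,4]}' 50
python3 -m pendant '{"offset":[[0,0,0],[0,0,0],[0,0,0],[0,0,0],[0,0,0]],"dr":[[0,0,0],[0,0,0],[0,0,0],[0,0,0],[0,0,0]],"gripper":[0.8,0.8,0.8,0.8,0.8]}' 50
python3 -m pendant '{"offset":[[0,0,0],[0,0,0],[0,0,0],[0,0,0],[0,0,0]],"dr":[[0,0,0],[0,0,0],[0,0,0],[0,0,0],[0,0,0]],"gripper":[0.8,0.8,0.8,0.8,0.8]}' 50
python3 tab.py
```

```text
time_s: 8.05
position: [0.6097, -0.056, 0.1399]
orientation: [-1.552, 0.296, -0.278]
ft_force: [0.1, -1.0, -0.2]
gripper_width: 0.0399
time_s: 8.47
position: [0.6097, -0.0571, 0.1404]
orientation: [-1.553, 0.296, -0.279]
ft_force: [-2.6, -5.9, 4.3]
gripper_width: 0.0109
time_s: 8.88
position: [0.6097, -0.0572, 0.1404]
orientation: [-1.553, 0.296, -0.279]
ft_force: [-2.0, -2.3, 3.1]
gripper_width: 0.0106
t 8.9333 R-B max 20 n>25 0 n>40 0
grey [110 109 110 110 111 110 109 108 107 107 107  94  67  44]
yaw -0.3664605468730487 q [-0.1688  0.568   1.5548 -0.0019  1.0299 -1.3722] tq [-0.3392  0.2453 -0.1284] F [-1.1549 -3.4529  3.3622] pos [ 0.6097 -0.0572  0.1404] 0.011086798042692149 [-0.2077  0.0019  0.0674]
```

```bash

python3 -m pendant '{"offset":[[0,0,0],[-0.15,0,0],[-0.2,0,0],[-0.2,0,0],[-0.2,0,0]],"dr":[[0,0,0],[0,0,0],[0,0,0],[0,0,0],[0,0,0]],"gripper":[2,2,2,1.5,0.8]}' 60
python3 -m pendant '{"offset":[[0,0,0],[0,0,0],[0,0,0],[0,0,0],[0,0,0]],"dr":[[0,0,0],[0,0,0],[0,0,0],[0,0,0],[0,0,0]],"gripper":[0.8,0.8,0.8,0.8,0.8]}' 60
python3 -m pendant '{"offset":[[0,0.02,0],[0,0.04,0],[0,0.06,0],[0,0.08,0],[0,0.1,0]],"dr":[[0,0.1,0],[0,0.2,0],[0,0.3,0],[0,0.4,0],[0,0.5,0]],"gripper":[0.8,0.8,0.8,0.8,0.8]}' 60
python3 tab.py
```

```text
time_s: 9.35
position: [0.6077, -0.0565, 0.1405]
orientation: [-1.554, 0.296, -0.279]
ft_force: [-2.3, -0.1, -0.4]
gripper_width: 0.0108
time_s: 9.77
position: [0.6077, -0.0565, 0.1405]
orientation: [-1.554, 0.297, -0.279]
ft_force: [-1.2, -0.3, 0.6]
gripper_width: 0.0107
time_s: 10.18
position: [0.6078, -0.0563, 0.1395]
orientation: [-1.466, 0.689, -0.672]
ft_force: [0.4, -0.3, 0.6]
gripper_width: 0.0104
t 10.2333 R-B max 18 n>25 0 n>40 0
grey [107 107 108 109 109 108 108 106 106 107 107  93  66  45]
yaw -0.878171405307274 q [-0.168   0.5658  1.561  -0.0017  1.0259 -0.8597] tq [ 0.2792 -0.126  -0.0779] F [ 0.0201  1.2327 -0.3649] pos [ 0.6078 -0.0563  0.1395] 0.010550197358864949 [-0.026  -0.0002  0.0478]
```

```bash

python3 -m pendant '{"offset":[[0,0.02,0],[0,0.04,0],[0,0.06,0],[0,0.08,0],[0,0.1,0]],"dr":[[0,0.1,0],[0,0.2,0],[0,0.3,0],[0,0.4,0],[0,0.5,0]],"gripper":[0.8,0.8,0.8,0.8,0.8]}' 60
python3 -m pendant '{"offset":[[0,0.02,0],[0,0.04,0],[0,0.06,0],[0,0.08,0],[0,0.08,0]],"dr":[[0,0.1,0],[0,0.2,0],[0,0.3,0],[0,0.4,0],[0,0.4,0]],"gripper":[0.8,0.8,0.8,0.8,0.8]}' 60
python3 tab.py
python3 -m pendant '{"offset":[[0,0.02,0],[0,0.03,0],[0,0.04,0],[0,0.04,0],[0,0.04,0]],"dr":[[0,0.1,0],[0,0.2,0],[0,0.2,0],[0,0.2,0],[0,0.2,0]],"gripper":[0.8,0.8,0.8,0.8,0.8]}' 60
python3 tab.py
```

```text
time_s: 10.65
position: [0.6081, -0.0562, 0.1386]
orientation: [-1.3, 1.076, -1.062]
ft_force: [-0.4, 0.5, -0.7]
gripper_width: 0.0104
time_s: 11.07
position: [0.6083, -0.0562, 0.1378]
orientation: [-1.109, 1.371, -1.359]
ft_force: [0.4, -0.8, 0.1]
gripper_width: 0.0107
t 11.1167 R-B max 19 n>25 0 n>40 0
grey [107 106 107 109 108 107 107 106 106 107 108  93  67  45]
yaw -1.777129462645909 q [-0.1679  0.5682  1.5618 -0.0011  1.0212  0.0391] tq [ 0.2196 -0.4744 -0.1098] F [-0.0604  0.0216 -0.7788] pos [ 0.6083 -0.0562  0.1378] 0.010588366360530014 [-0.0301  0.0003 -0.0402]
time_s: 11.53
position: [0.6084, -0.0562, 0.1374]
orientation: [-1.0, 1.505, -1.495]
ft_force: [0.5, -1.2, -1.1]
gripper_width: 0.0106
t 11.5833 R-B max 19 n>25 0 n>40 0
grey [107 106 108 109 108 108 107 106 105 107 107  94  67  45]
yaw -1.973011692044619 q [-0.1679  0.5687  1.5621 -0.0011  1.0202  0.2349] tq [ 0.17   -0.4853  0.0072] F [ 0.1401 -0.9037 -0.0909] pos [ 0.6084 -0.0562  0.1374] 0.010575325631688223 [-0.0204  0.0004 -0.0539]
```

```bash
cat >> tab.py <<'E'
import sys
ref=np.array([107,106,107,109,108,107,107,106,106,107,107])
sys.exit(int(b.max()>26 or np.abs(g[6:36,6:17].mean(0)-ref).max()>5))
E
python3 -m pendant '{"offset":[[0,0.02,0],[0,0.04,0],[0,0.04,0],[0,0.04,0],[0,0.04,0]],"dr":[[0,0.1,0],[0,0.2,0],[0,0.2,0],[0,0.2,0],[0,0.2,0]],"gripper":[0.8,0.8,0.8,0.8,0.8]}' 60 >/dev/null
python3 tab.py && python3 -m pendant '{"offset":[[0,0.02,0],[0,0.04,0],[0,0.04,0],[0,0.04,0],[0,0.04,0]],"dr":[[0,0.1,0],[0,0.2,0],[0,0.2,0],[0,0.2,0],[0,0.2,0]],"gripper":[0.8,0.8,0.8,0.8,0.8]}' 60 >/dev/null &&
python3 tab.py && python3 -m pendant '{"offset":[[0,0.02,0],[0,0.04,0],[0,0.04,0],[0,0.04,0],[0,0.04,0]],"dr":[[0,0.1,0],[0,0.2,0],[0,0.2,0],[0,0.2,0],[0,0.2,0]],"gripper":[0.8,0.8,0.8,0.8,0.8]}' 60 >/dev/null &&
python3 tab.py
```

```text
t 12.05 R-B max 18 n>25 0 n>40 0
grey [107 106 108 108 107 107 106 106 106 107 107  93  66  45]
yaw -2.169549031581431 q [-0.1679  0.5692  1.5622 -0.0011  1.0193  0.4314] tq [ 0.0814 -0.6654  0.0177] F [-0.0007 -1.0861 -0.6892] pos [ 0.6085 -0.0562  0.137 ] 0.01049413341305534 [-0.0081  0.0005 -0.0672]
t 12.5167 R-B max 20 n>25 0 n>40 0
grey [107 107 107 108 107 106 107 106 106 106 107  94  66  46]
yaw -2.3661804003519067 q [-0.168   0.5697  1.5624 -0.0011  1.0184  0.628 ] tq [ 0.0005 -0.7837  0.0048] F [ 1.5475 -2.113  -0.7779] pos [ 0.6086 -0.0563  0.1367] 0.010611033366798459 [ 0.0064  0.0006 -0.0781]
t 12.9833 R-B max 18 n>25 0 n>40 0
grey [107 108 107 107 107 107 106 106 106 106 107  93  67  46]
yaw -2.562848154156277 q [-0.1681  0.5702  1.5627 -0.0014  1.0177  0.8247] tq [-0.3826 -0.4291  0.0152] F [ 0.3213 -2.8957 -0.606 ] pos [ 0.6085 -0.0564  0.1363] 0.010370977292627441 [ 0.0112  0.0005 -0.0799]
```

```bash

python3 -m pendant '{"offset":[[0,0.02,0],[0,0.04,0],[0,0.04,0],[0,0.04,0],[0,0.04,0]],"dr":[[0,0.1,0],[0,0.2,0],[0,0.2,0],[0,0.2,0],[0,0.2,0]],"gripper":[0.8,0.8,0.8,0.8,0.8]}' 60 >/dev/null
python3 tab.py && python3 -m pendant '{"offset":[[0,0.02,0],[0,0.04,0],[0,0.04,0],[0,0.04,0],[0,0.04,0]],"dr":[[0,0.1,0],[0,0.2,0],[0,0.2,0],[0,0.2,0],[0,0.2,0]],"gripper":[0.8,0.8,0.8,0.8,0.8]}' 60 >/dev/null &&
python3 tab.py && python3 -c "
from h import *
save(get_image('wrist'),'w3');save(get_image('top'),'t5',(225,150,305,250),6)"
```

```text
t 13.45 R-B max 18 n>25 0 n>40 0
grey [108 107 107 108 108 108 107 106 106 106 107  93  66  44]
yaw -2.7594607689263175 q [-0.1681  0.5707  1.563  -0.0015  1.0169  1.0214] tq [-0.4711 -0.5271  0.0464] F [ 0.6314 -1.9362 -0.9263] pos [ 0.6085 -0.0565  0.1359] 0.010817138465602913 [ 0.0249  0.0005 -0.0829]
t 13.9167 R-B max 18 n>25 0 n>40 0
grey [108 108 108 108 108 108 108 106 106 107 107  93  67  44]
yaw -2.9562498541946485 q [-0.1682  0.5711  1.5632 -0.0016  1.0161  1.2181] tq [-0.5384 -0.5877 -0.0126] F [ 1.1052 -3.2644 -1.6456] pos [ 0.6086 -0.0566  0.1355] 0.010589865450096155 [ 0.0407  0.0005 -0.0841]
```

View pics/w3.png

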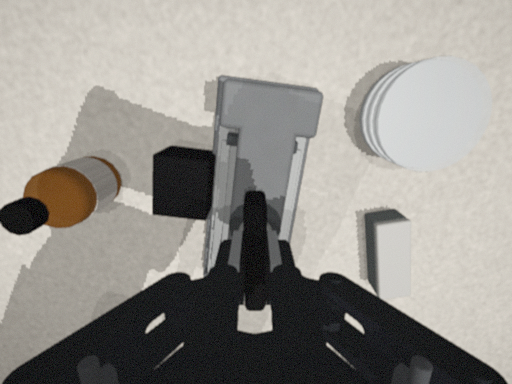

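The bar (244–266, rows 190–310) is held and turning with the tool. The housing's outer face (column ~153) shows no tab yet, so I'll continue.

```bash

python3 -m pendant '{"offset":[[0,0.02,0],[0,0.04,0],[0,0.04,0],[0,0.04,0],[0,0.04,0]],"dr":[[0,0.1,0],[0,0.2,0],[0,0.2,0],[0,0.2,0],[0,0.2,0]],"gripper":[0.8,0.8,0.8,0.8,0.8]}' 60 >/dev/null
python3 tab.py && python3 -m pendant '{"offset":[[0,0.02,0],[0,0.04,0],[0,0.04,0],[0,0.04,0],[0,0.04,0]],"dr":[[0,0.1,0],[0,0.2,0],[0,0.2,0],[0,0.2,0],[0,0.2,0]],"gripper":[0.8,0.8,0.8,0.8,0.8]}' 60 >/dev/null &&
python3 tab.py && python3 -m pendant '{"offset":[[0,0.02,0],[0,0.04,0],[0,0.04,0],[0,0.04,0],[0,0.04,0]],"dr":[[0,0.1,0],[0,0.2,0],[0,0.2,0],[0,0.2,0],[0,0.2,0]],"gripper":[0.8,0.8,0.8,0.8,0.8]}' 60 >/dev/null &&
python3 tab.py
```

```text
t 14.4833 R-B max 19 n>25 0 n>40 0
grey [108 107 108 108 108 108 107 107 106 107 107  93  66  45]
yaw 3.128728462656597 q [-0.1682  0.5716  1.5635 -0.0017  1.0152  1.4163] tq [-0.6554 -0.6408  0.0151] F [ 0.9825 -5.8915 -0.9236] pos [ 0.6086 -0.0566  0.1351] 0.01062712660780828 [ 0.0604  0.0005 -0.0775]
t 14.95 R-B max 19 n>25 0 n>40 0
grey [108 107 107 108 108 107 107 106 106 107 106  93  66  45]
yaw 2.9319808617302354 q [-0.1683  0.5721  1.5637 -0.0018  1.0145  1.613 ] tq [-0.6978 -0.6    -0.0001] F [ 0.606  -3.7814 -1.4655] pos [ 0.6086 -0.0567  0.1347] 0.010334289044677326 [ 0.0748  0.0005 -0.0745]
t 15.4167 R-B max 65 n>25 120 n>40 94
grey [107 107 108 108 100  91  89  87  86  87  87  78  61  45]
yaw 2.735335851152296 q [-0.1683  0.5726  1.564  -0.0019  1.0137  1.8097] tq [-0.7957 -0.5654  0.0195] F [ 2.4743 -4.9821 -1.4814] pos [ 0.6086 -0.0567  0.1343] 0.010872558264330581 [ 0.0895  0.0005 -0.0586]
```

The brass tab is out about 7.5 px, roughly 15 mm. I'll stop turning, release and lift.

```bash

python3 -m pendant '{"offset":[[0,0,0],[0,0,0],[0,0,0],[0,0,0],[0,0,0]],"dr":[[0,0,0],[0,0,0],[0,0,0],[0,0,0],[0,0,0]],"gripper":[4,4,4,4,4]}' 60
python3 -m pendant '{"offset":[[0,-2,0],[0,-4,0],[0,-7,0],[0,-10,0],[0,-12,0]],"dr":[[0,0,0],[0,0,0],[0,0,0],[0,0,0],[0,0,0]],"gripper":[4,4,4,4,4]}' 60
python3 -c "
from h import *
print(toolmove([.35,-.1,.25]))"
```

```text
time_s: 15.83
position: [0.6085, -0.0565, 0.1343]
orientation: [-0.401, -1.993, 1.996]
ft_force: [-0.3, -0.2, 0.6]
gripper_width: 0.0401
time_s: 16.25
position: [0.6101, -0.0564, 0.2573]
orientation: [-0.404, -1.994, 1.997]
ft_force: [0.2, 0.2, 1.0]
gripper_width: 0.0399
[22.1743  0.9028 14.2602]
```

```bash

python3 -m pendant '{"offset":[[3.5,0,2.2],[7,0,4.5],[10,0,6.5],[13,0,8.3],[15,0,9.6]],"dr":[[0,0,0],[0,0,0],[0,0,0],[0,0,0],[0,0,0]],"gripper":[4,4,4,4,4]}' 60
python3 -c "
from h import *
s=read_state();print(s['ft_force'],s['time_s'])
save(get_image('top'),'t6',(235,130,355,290),4)"
```

```text
time_s: 16.67
position: [0.4316, -0.0853, 0.2584]
orientation: [-0.403, -1.994, 1.997]
ft_force: [-0.2, -0.5, 0.6]
gripper_width: 0.0402
[-0.2226 -0.5108  0.5827] 16.6667
```

View pics/t6.png

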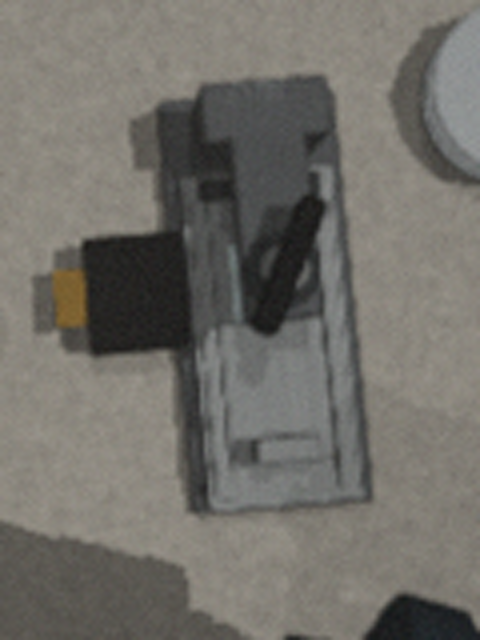

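The tab protrudes from column 84 to 54, about 15 mm, which is one step. The carrier handle is at (288,448), unchanged since it was pushed home. The arm is clear, so I'm handing in.

```bash
python3 -c "
from workcell import *
print(finish_job())"
```

```text
the job is handed in; nothing more can be done
None
```

The job is handed in at about 16.7 s. The carrier is pushed home and clamped, and the force tab is out one step; the hand-in gave no verdict.

- **Carrier:** I pushed it about 26 mm with closed fingers until it stopped firmly against the stop at about 11 N. In the last top picture the handle is still where it was after the push.
- **Knob:** The first grip closed at 17.7 mm on a 12 mm bar, probably on the screw's collar below it. I lifted about 10 mm and regripped on the bar. I then turned it clockwise from about 0.45 to about 3.6 rad, with a camera check after each 0.2 rad step once past about 1.9 rad.
- **Tab:** It popped out in the last 0.2 rad step, and I stopped there. In the last picture it is out about 15 mm, one step.
- **Surroundings:** The gripper was open and clear with near-zero wrist force at the end. The dishes look unmoved in the last picture, as far as it shows them. The bottle and slide box were last seen standing at about 14 s, during the turning, and I did not measure how far any of the three had shifted.
- **Not measured:** I had no direct reading of the pad's force on the carrier, so I infer it from the tab having popped.

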